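# Square up the valve bodies and shut the parts case

## Robot

A 7-joint arm with a two-finger parallel gripper is mounted at the origin on the work surface. World frame = base frame: x ahead of the robot, y to its left, z up, the work surface at z = 0. Lengths are in mm, angles in rad, forces in N, time in s.
With the tool pointing down it reaches from about 400 to 875 mm from the base axis. Payload 6.5 kg.
Tool frame: the origin (TCP) lies midway between the tips of the shut fingers; the grasp point (between the pads) lies 19 mm behind it; z points along the fingers, y is the line along which they close (so a half turn about z gives the same grasp; the last joint's range is limited). The gripper opens to 88 mm and grips with 3 to 60 N. Pads are 18 mm wide; open, the fingers measure 123 mm over their backs; the gripper's body (75 mm by 187 mm) begins 45 mm behind the grasp point.
Start: joints at [-1.259, 0.536, -0.004, 1.538, 0.003, 1.067, -0.071], TCP at [239.764, 604.155, 238.716] pointing down, gripper open.
Joint ranges: [-2.7, 2.7], [-0.37, 2.16], [-1.27, 1.26], [0.24, 2.4], [-1.31, 4.45], [0.19, 1.91], [-2.76, 2.76]. Speed limits (rad/s): [2.39, 2.39, 3.14, 3.14, 3.14, 3.14, 3.14].

## Interface

Orientations are given as a rotation vector (axis times angle).
In Python, from bench import env gives the robot as it stands.
- The arm moves only by the shell command python3 -m handwheel 'ROWS' [OPENING] [FORCE]. ROWS is JSON, a list of rows, each a list of 2 entries, a list of its own where there are three numbers: the shift along the tool's x, y, z in units of 40 mm (1.0 is 40 mm), then the turn, a rotation vector about the tool's x, y, z in units of 5 degrees (1.0 is 5 degrees). A call has 1 to 5 rows; each row shifts and turns the commanded pose from where the row before left it, along the tool's axes as they then stand; what a row does not reach is not made up. A row lasts 1/10 s, in which the tool goes at most 50 mm and 8.59 degrees, less where a joint would pass 70% of its speed; a pose out of reach is approached as far as the arm can. A call is refused whole if a number of a shift passes 1 or a number of a turn 1, either way. A call with a gripper value outside its range is refused whole. OPENING is the opening, from 0 (shut) to 1 (fully open), set as the call begins (- or left out, the last holds). The fingers move at their own pace and stop on an object; FORCE is the grip in N (left out, the last holds). Time passes only in rows, so rows that do not move let the fingers close. It gives the time, the measured TCP pose, the force, the opening and the grip force at its end, in the units of the state.
- env.get_state(): the state, without advancing time (a new reading comes with each control period).
- env.get_image(name): name is "scene" or "top"; returns (picture, depth): 480x640x3 uint8, blue, green, red; 480x640 float32, mm along the optical axis (not along the pixel's ray), 0 where there is no reading.
- env.camera_model(name): a dict with "fx", "fy", "cx", "cy" (pixels), "R" (3x3) and "t" (3): a world point X has camera coordinates R X + t. Camera axes: x right, y down, z forward; pixel columns grow to the right and rows downward; lengths in mm; the calibration is good to about 2 mm. A picture is of the moment at which its call begins. camera_model takes no time and is no camera call.
- env.finish_job(): hands the job in; it is judged then, once.
The state is a dict: "time_s": time; "q": joint angles; "joint_vel": joint speeds; "tau": joint torques, N m; "tool_pos": TCP position; "tcp_rot": TCP orientation; "wrist_force": force on the tool from outside, world axes, zero at the start; "ft_torque": the same for the moment, N m; "opening": finger opening in mm; "grip_force": force on a finger pad.
Only numpy, scipy, OpenCV 4.12 (cv2) and the standard library are available. Lean on these libraries where they do the work, as an engineer would, in place of code of your own. Each camera call takes 0.05 s, during which the arm holds its last target. There are 200 camera calls.

## Task

In the open grey parts case under the half-raised flap, push the three steel valve bodies along their lanes until all stand in one straight row against the wall at the flap's hinge. Then swing the flap fully shut, pressing until its tab snaps in behind the rim of the front wall. Leave the jar, the oil bottle and the dish where they stand.

Things in the scene. Friction and masses are not known exactly. Their poses are not given: they have to be found in the camera images.
- case: Fixed grey plastic parts case, open-topped, outside 182 (its x) x 157 (its y) x 45 mm high, walls 6 mm thick. Origin: centre of its underside, on the table; z up. The flap is hinged on the +y wall (back wall, inner face at y = +72.5 mm); the -y wall facing it is the front wall (inner face at y = -72.5 mm).
- floor (a point): Middle of the case's floor, on its upper face, 5 mm above the table. Four low ribs on the floor (4 mm wide, 5 mm high, along y at x = -72, -24, 24, 72 mm) make three lanes 44 mm wide, centred at x = -48, 0 and 48 mm.
- rim (a point): Middle of the top of the front wall, 45 mm above the table. A bead along the wall's inner face, 8 mm thick just below the top, stands 4 mm inward: the flap's tab catches under it.
- flap (a joint): Angle of the flap in rad: 0 = shut flat on the case, grows as it opens, stop at 1.3. The hinge is stiff: the flap stays where it is left. The tab meets the rim at about 0.09 and needs 5 to 10 N on the free edge to snap past it.
- flap_hinge (a point): Middle of the hinge line, along the case's x at y = +75.5 mm, 45.5 mm above the table. The flap is a grey plate 182 x 160 mm, 4 mm thick. On its inner face: a cross bar 140 mm long, 22 mm deep, 49 to 54 mm from the hinge, which comes down just in front of the row of valve bodies, and the tab, 66 mm wide, 17 mm deep, 136 to 146 mm from the hinge.
- flap_edge (a point): Middle of the flap's free edge on its outer (upper) face, 157 mm from the hinge line. A thumb lip 60 mm wide stands 8 mm out beyond it.
- valve_a: Loose steel valve body, 0.2 kg: square block 40 x 40 x 24 mm high with a round boss 24 mm across on top, 36 mm high in all. Origin: centre of its underside, z up. It stands in the lane at the case's x = -48 mm.
- valve_b: The same kind of valve body, in the middle lane, x = 0.
- valve_c: The same kind of valve body, in the lane at x = +48 mm.
- jar: Bystander: yellow screw jar, 64 mm across, 75 mm high, origin under its centre.
- oiler: Bystander: white oil bottle with red cap, 48 mm across, 130 mm high, origin under its centre.
- dish: Bystander: small red dish, 80 mm across, 22 mm high, origin under its centre.
Not all that is in view belongs to the job. What is shaped like the valve_b but purple or yellow is not meant.

How it is judged:
By the outcome, as a careful person would: the job done as asked, in the order asked, and still so for the second after the job is handed in, with the robot touching nothing.
It also fails if it takes over 58 s, if anything falls off the work surface, if the arm or the gripper's body presses on something with over 40 N, if the wrist force passes 120 N, or if a joint passes its speed limit or range.

## Working session

There is one attempt and no reset: what is moved stays moved. The work goes in short steps, Python scripts to look and compute and a shell command to move; the robot and the scene stay as the last step left them, time stands still between calls to the robot, and variables do not carry over. Pictures are saved under pics/ and viewed, at most 10 in all, crops included, and the job is handed in when it is done.

```bash
ls; mkdir -p pics
cat > h.py <<'E'
import numpy as np, cv2
from bench import env
def ray(cm,u,v):
    R=np.array(cm["R"]);t=np.array(cm["t"])
    d=R.T@np.array([(u-cm["cx"])/cm["fx"],(v-cm["cy"])/cm["fy"],1.]);return -R.T@t,d
def onz(cm,u,v,z):
    c,d=ray(cm,u,v);return c+d*(z-c[2])/d[2]
def dep(cm,D,u,v):
    c,d=ray(cm,u,v);return c+d*float(np.median([x for x in D[v-1:v+2,u-1:u+2].ravel() if x>0] or [0]))
def proj(cm,X):
    p=np.array(cm["R"])@np.array(X)+np.array(cm["t"]);return p[0]/p[2]*cm["fx"]+cm["cx"],p[1]/p[2]*cm["fy"]+cm["cy"]
E
python3 - <<'E'
from h import *
for n in("scene","top"):
    p,d=env.get_image(n);cv2.imwrite(f"pics/{n}0.png",p);np.save(n+"d.npy",d)
    cm=env.camera_model(n);print(n,{k:np.round(v,3).tolist() for k,v in cm.items()})
print({k:np.round(v,3).tolist() for k,v in env.get_state().items()})
E
```

```text
pics
scene {'fx': 473.87, 'fy': 473.87, 'cx': 323.048, 'cy': 239.65, 'R': [[-0.054, 0.998, 0.016], [0.553, 0.043, -0.832], [-0.831, -0.036, -0.555]], 't': [0.601, -248.878, 1546.931]}
top {'fx': 464.89, 'fy': 464.89, 'cx': 328.206, 'cy': 237.283, 'R': [[0.141, -0.99, 0.005], [-0.961, -0.138, -0.24], [0.238, 0.029, -0.971]], 't': [-59.371, 576.292, 767.429]}
{'time_s': 0.1, 'q': [-1.259, 0.537, -0.004, 1.539, 0.003, 1.067, -0.071], 'joint_vel': [0.0, -0.001, -0.001, -0.002, 0.001, -0.001, -0.001], 'tau': [0.003, -57.208, 0.994, -25.223, -0.056, 0.014, 0.0], 'tool_pos': [239.576, 603.67, 237.942], 'tcp_rot': [-0.59, -3.086, 0.002], 'wrist_force': [0.423, -0.611, 0.039], 'ft_torque': [-0.003, -0.096, -0.012], 'grip_force': 0.0, 'opening': 88.069}
```

View pics/scene0.png

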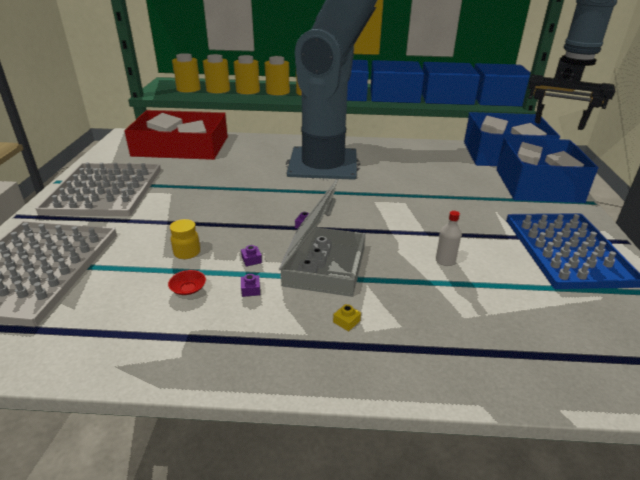

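View pics/top0.png

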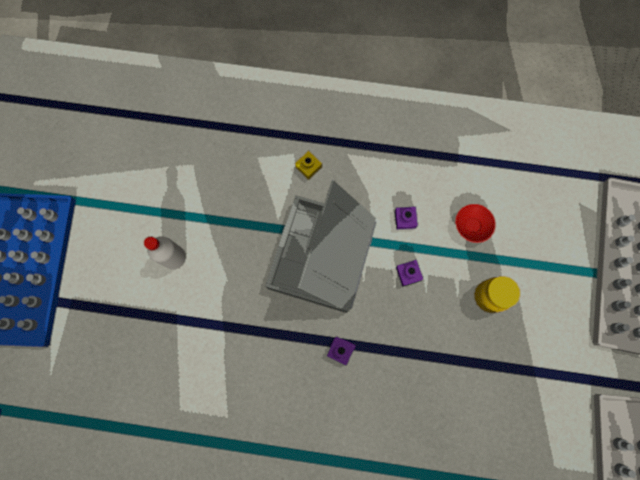

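The pictures show the case at scene (325,255) and top (320,250). The flap hinges on the scene-left (world -y) side and leans over the case. Candidates for valves:
- **Wanted:** the steel ones inside the case, at scene (322,242), (318,255) and (307,262).
- **Decoys:** purple at scene (251,255), (250,285) and (302,218), yellow at scene (347,316). They are the wrong colour and outside the case.

Next is one close crop to check the choice.

Run:
```python
from h import *
s=cv2.imread("pics/scene0.png")[175:300,270:380];t=cv2.imread("pics/top0.png")[170:320,255:385]
a=cv2.resize(s,None,fx=4.4*.8,fy=4.4*.8,interpolation=cv2.INTER_CUBIC);b=cv2.resize(t,None,fx=3,fy=3,interpolation=cv2.INTER_CUBIC)
print(a.shape,b.shape)
c=np.zeros((460,800,3),np.uint8);c[:a.shape[0],:a.shape[1]]=a;c[:b.shape[0],400:400+b.shape[1]]=b
cv2.imwrite("pics/crop1.png",c)
for n,pts in(("scene",[(335,188),(287,262),(300,240),(318,215),(322,242),(318,255),(307,262),(362,235),(358,285)]),("top",[(335,185),(375,222),(347,308),(300,285),(345,250),(330,220),(360,250),(300,200),(268,290),(290,240)])):
    cm=env.camera_model(n);D=np.load(n+"d.npy")
    for p in pts: print(n,p,dep(cm,D,*p).round(1))
```

```text
(440, 387, 3) (450, 390, 3)
scene (335, 188) [512.7  50.1 178.2]
scene (287, 262) [635.6 -42.2  65.7]
scene (300, 240) [612.5 -16.8 106.6]
scene (318, 215) [593.9  18.8 157.3]
scene (322, 242) [518.9  24.4  40.8]
scene (318, 255) [564.2  18.1  35.9]
scene (307, 262) [602.1  -3.4  43.3]
scene (362, 235) [488.1 116.7  44.7]
scene (358, 285) [ 6.190e+02  1.089e+02 -1.000e-01]
top (335, 185) [641.1  21.1 174.2]
top (375, 222) [626.8 -59.1  44.8]
top (347, 308) [459.8 -27.9  54.3]
top (300, 285) [472.   51.4 179.4]
top (345, 250) [552.3  -9.9 104.9]
top (330, 220) [585.8  21.3 160.1]
top (360, 250) [564.8 -37.   65.6]
top (300, 200) [650.8  87.1  40.9]
top (268, 290) [477.3 123.5   1.7]
top (290, 240) [578.7  97.3   6.1]
```

View pics/crop1.png

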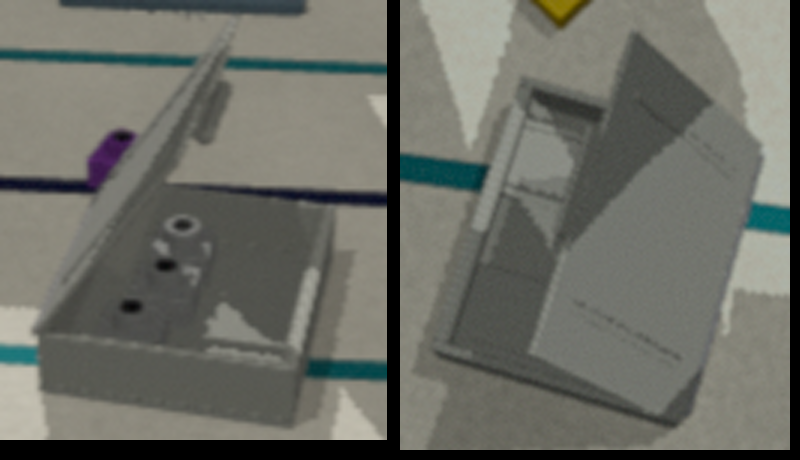

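The crop shows three steel valves in the lanes, with bosses at crop (182,223), (165,265) and (130,307). I'll measure the flap plane, the rim and the bosses.

```bash
cat > m.py <<'E'
from h import *
def cloud(n,D,box):
    cm=env.camera_model(n);u0,v0,u1,v1=box
    vv,uu=np.mgrid[v0:v1,u0:u1];d=D[v0:v1,u0:u1].ravel()
    R=np.array(cm["R"]);t=np.array(cm["t"])
    P=np.c_[(uu.ravel()-cm["cx"])/cm["fx"]*d,(vv.ravel()-cm["cy"])/cm["fy"]*d,d]
    return ((P-t)@R)[d>0]
E
python3 - <<'E'
from m import *
D=np.load("topd.npy");S=np.load("scened.npy")
P=cloud("top",D,(255,175,385,320));Q=cloud("scene",S,(270,175,385,300))
# flap plane (top): points z>55
F=P[(P[:,2]>55)]
for _ in range(4):
    c=F.mean(0);n=np.linalg.svd(F-c,full_matrices=False)[2][2];n*=np.sign(n[2]);
    r=(F-c)@n;F=F[abs(r)<3.5]
ang=np.arccos(n[2]);g=np.array([-n[0],-n[1]]);g/=np.linalg.norm(g) # uphill dir = case -y
print("flap n",n.round(3),"angle",ang.round(3),"case -y world",g.round(3),"yaw",np.arctan2(g[1],g[0]).round(3),"N",len(F),"std",r.std().round(2),"maxz",F[:,2].max().round(1))
# outer face 4mm plate: where plane meets z=45.5
s=(c[2]-45.5)/np.tan(ang);print("plane at z45.5 through",(c[:2]-g*s).round(1))
ax=np.array([g[1],-g[0]])
def lc(X):return np.c_[X[:,:2]@g,X[:,:2]@ax,X[:,2]]
L=lc(F);print("flap along -y dir range",np.percentile(L[:,0],[.5,99.5]).round(1),"lateral",np.percentile(L[:,1],[.5,99.5]).round(1))
print("hinge coordinate along g", ((c[:2]-g*s)@g).round(1))
for nm,X in(("top",P),("scene",Q)):
    R=X[(X[:,2]>41)&(X[:,2]<48)];l=lc(R)
    h,e=np.histogram(l[:,0],bins=np.arange(-90,180,3));print(nm,"rim g-hist",[(int(a),int(b)) for a,b in zip(e,h) if b>4])
    h,e=np.histogram(l[:,1],bins=np.arange(430,700,3));print(nm,"rim lat-hist",[(int(a),int(b)) for a,b in zip(e,h) if b>4])
E
```

```text
flap n [-0.127 -0.834  0.537] angle 1.004 case -y world [0.151 0.989] yaw 1.419 N 5646 std 0.89 maxz 192.9
plane at z45.5 through [542.1 -46.1]
flap along -y dir range [ 42.7 129.3] lateral [455.2 635.1]
hinge coordinate along g 36.1
top rim g-hist [(33, 132), (36, 95), (69, 5), (72, 5), (75, 7), (78, 5), (81, 6), (84, 5), (87, 7), (90, 6), (93, 6), (96, 7), (99, 5), (102, 6), (105, 6), (108, 5), (111, 6), (114, 6), (117, 7), (120, 5), (123, 5), (126, 6), (129, 6), (132, 6), (135, 6), (138, 12), (141, 11), (144, 11), (147, 9), (150, 11), (153, 11), (156, 12), (159, 11), (162, 13), (165, 10), (168, 14), (171, 9), (174, 13)]
top rim lat-hist [(454, 126), (457, 119), (460, 31), (463, 14), (466, 13), (469, 13), (472, 15), (475, 14), (478, 13), (481, 13), (484, 12), (487, 12), (490, 11), (493, 15), (496, 14), (499, 13), (502, 14), (505, 13), (508, 14), (511, 13), (514, 11), (517, 15), (520, 13), (523, 13), (526, 11), (529, 15), (532, 11), (535, 12), (538, 13), (541, 12), (544, 14), (547, 12), (550, 13), (553, 13), (556, 13), (559, 12), (562, 12), (565, 12), (568, 11), (571, 16), (574, 9),
[... 520 characters left out ...]
7), (132, 7), (135, 9), (138, 6), (141, 10), (144, 6), (147, 8), (150, 7), (153, 8), (156, 9), (159, 9), (162, 10), (165, 7), (168, 9), (171, 8), (174, 9)]
scene rim lat-hist [(451, 8), (454, 22), (457, 49), (460, 48), (463, 10), (478, 8), (487, 7), (490, 8), (493, 11), (496, 10), (499, 12), (502, 11), (505, 6), (508, 10), (514, 6), (517, 6), (523, 6), (529, 5), (532, 5), (538, 13), (541, 14), (544, 9), (547, 11), (550, 14), (553, 8), (556, 6), (559, 7), (562, 6), (565, 5), (568, 7), (577, 6), (580, 6), (583, 11), (586, 11), (589, 8), (592, 16), (595, 16), (598, 14), (601, 9), (604, 11), (607, 9), (613, 6), (616, 6), (619, 5), (622, 10), (625, 5), (628, 25), (631, 56), (634, 125), (637, 44)]
```

Run:
```python
from m import *
g=np.array([.151,.989]);ax=np.array([g[1],-g[0]])
D=np.load("topd.npy");S=np.load("scened.npy")
for nm,X in(("top",cloud("top",D,(255,175,385,320))),("scene",cloud("scene",S,(270,175,385,300)))):
    R=X[(X[:,2]>42)&(X[:,2]<48)];a=R[:,:2]@g;b=R[:,:2]@ax
    k=(b>470)&(b<620)&(a>176);h,e=np.histogram(a[k],bins=np.arange(176,204,2));print(nm,list(zip(e.astype(int).tolist(),h.tolist())))
cm=env.camera_model("scene")
for u,v in((321.7,238.4),(316.9,250.3),(306.9,262.2)):
    X=onz(cm,u,v,41);Y=dep(cm,S,int(u+3),int(v));
    print("g,lat from hinge",round(X[:2]@g-40.8,1),round(X[:2]@ax-545.5,1),"depth z",Y[2].round(1))
st=env.get_state();from scipy.spatial.transform import Rotation as Ro
R=Ro.from_rotvec(st["tcp_rot"]).as_matrix();print(R.round(3));p=np.array(st["tool_pos"])
print("tcp case g,lat",p[:2]@g-40.8,p[:2]@ax-545.5)
```

```text
top [(176, 0), (178, 0), (180, 0), (182, 0), (184, 25), (186, 80), (188, 91), (190, 79), (192, 84), (194, 57), (196, 0), (198, 0), (200, 0)]
scene [(176, 0), (178, 0), (180, 0), (182, 0), (184, 0), (186, 20), (188, 34), (190, 33), (192, 37), (194, 36), (196, 9), (198, 0), (200, 0)]
g,lat from hinge 58.0 -50.2 depth z 43.2
g,lat from hinge 57.5 -0.5 depth z 43.0
g,lat from hinge 46.0 48.3 depth z 43.4
[[-0.93   0.369 -0.   ]
 [ 0.369  0.93  -0.001]
 [-0.    -0.002 -1.   ]]
tcp case g,lat 592.4058297667913 -399.713897636822
```

The measurements are consistent with the sizes given:
- Case width is 182 mm.
- Front wall is about 154 mm from the hinge.
- Bosses are at z≈43 (41 expected).
- Flap angle is about 1.0 rad.

Moving now: travel high while turning tool y to the case's x axis.

```bash
python3 -m handwheel '[[[-0.76,-0.53,0],[0,0,1]],[[-0.81,-0.46,0],[0,0,1]],[[-0.84,-0.39,0],[0,0,1]],[[-0.87,-0.32,0],[0,0,1]],[[-0.9,-0.24,0],[0,0,1]]]' 1 && python3 -m handwheel '[[[-0.92,-0.16,0],[0,0,1]],[[-0.93,-0.08,0],[0,0,1]],[[-0.93,0,0],[0,0,1]],[[-0.93,0.08,0],[0,0,1]],[[-0.92,0.16,0],[0,0,1]]]' && python3 -m handwheel '[[[-0.9,0.24,0],[0,0,1]],[[-0.87,0.32,0],[0,0,1]],[[-0.84,0.39,0],[0,0,1]],[[-0.8,0.47,0],[0,0,1]],[[-0.76,0.53,0],[0,0,1]]]'
cat > w.py <<'E'
from h import *
from scipy.spatial.transform import Rotation as Ro
g=np.array([.151,.989]);ax=np.array([g[1],-g[0]])
B=np.array([[g[0],g[1],0],[ax[0],ax[1],0],[0,0,1]])
st=env.get_state();p=np.array(st["tool_pos"]);R=Ro.from_rotvec(st["tcp_rot"]).as_matrix()
L=B@p-[40.8,545.5,0]
print("t",st["time_s"],"u,w,z",L.round(1),"F(u,w,z)",(B@st["wrist_force"]).round(1),"open",st["opening"])
print("tool x,y,z in uwz",(B@R).T.round(3).tolist())
import sys
if len(sys.argv)>3:
    d=np.array([float(a) for a in sys.argv[1:4]])-L;print("to target, tool units",(R.T@B.T@d/40).round(2))
E
python3 w.py 150 0 238
```

```text
time_s: 0.6
tool_pos: [342.6, 447.6, 238.4]
tcp_rot: [-1.249, -2.883, 0.001]
wrist_force: [0.7, 0.4, -0.2]
opening: 88.0
grip_force: 0.0
time_s: 1.1
tool_pos: [445.2, 291.9, 238.5]
tcp_rot: [-1.843, -2.544, 0.001]
wrist_force: [-0.1, 0.4, -0.0]
opening: 88.1
grip_force: 0.0
time_s: 1.6
tool_pos: [547.4, 137.2, 238.5]
tcp_rot: [-2.35, -2.085, 0.001]
wrist_force: [1.0, 0.2, -0.2]
opening: 88.3
grip_force: 0.0
t 1.6 u,w,z [177.5 -24.9 238.5] F(u,w,z) [ 0.4  0.9 -0.2] open 88.27448342275463
tool x,y,z in uwz [[1.0, -0.032, -0.0], [0.032, 1.0, -0.0], [-0.0, -0.0, -1.0]]
to target, tool units [-0.71  0.6   0.01]
```

```bash
python3 -m handwheel '[[[-0.3,0.3,0],[0,0,0.37]],[[-0.3,0.3,0],[0,-1,0]],[[0,0,0],[0,-1,0]],[[0,0,0],[0,-1,0]],[[0,0,0],[0,-1,0]]]' && python3 -m handwheel '[[[0,0,0],[0,-1,0]],[[0,0,0],[0,-1,0]]]'; python3 w.py 125 0 80
```

```text
time_s: 2.1
tool_pos: [567.3, 112.7, 238.6]
tcp_rot: [2.185, 1.886, -0.389]
wrist_force: [0.5, 0.3, 0.5]
opening: 88.2
grip_force: 0.0
time_s: 2.3
tool_pos: [567.3, 113.0, 238.5]
tcp_rot: [2.076, 1.794, -0.56]
wrist_force: [-0.1, -1.2, -1.1]
opening: 88.0
grip_force: 0.0
t 2.3 u,w,z [156.7  -1.6 238.5] F(u,w,z) [-1.2  0.1 -1.1] open 88.0367976729513
tool x,y,z in uwz [[0.865, -0.005, -0.502], [0.006, 1.0, -0.001], [-0.503, 0.002, -0.865]]
to target, tool units [1.31 0.04 3.82]
```

```bash
python3 -m handwheel '[[[0.26,0.01,0.76],[0,0,0]],[[0.26,0.01,0.76],[0,0,0]],[[0.26,0.01,0.76],[0,0,0]],[[0.26,0.01,0.76],[0,0,0]],[[0.26,0.01,0.76],[0,0,0]]]'; python3 w.py 104 0 21
python3 - <<'E'
from h import *
p,d=env.get_image("scene");cv2.imwrite("pics/s1.png",cv2.resize(p[150:310,230:430],None,fx=3.7,fy=3.7,interpolation=cv2.INTER_CUBIC))
E
```

```text
time_s: 2.8
tool_pos: [564.4, 81.7, 79.3]
tcp_rot: [2.079, 1.796, -0.557]
wrist_force: [0.6, 0.0, 0.2]
opening: 88.4
grip_force: 0.0
t 2.8 u,w,z [125.3   0.3  79.3] F(u,w,z) [0.1 0.6 0.2] open 88.38449636248289
tool x,y,z in uwz [[0.867, -0.005, -0.499], [0.005, 1.0, -0.001], [-0.5, 0.002, -0.866]]
to target, tool units [ 0.27 -0.01  1.53]
```

View pics/s1.png

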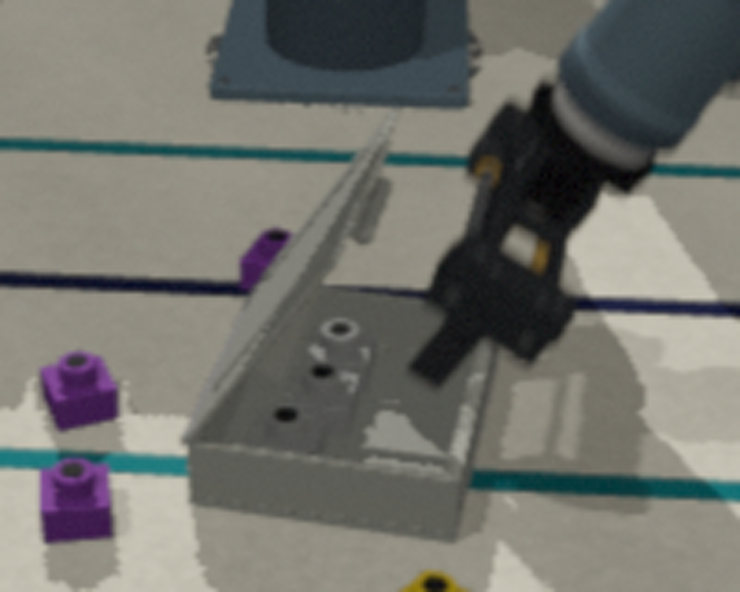

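The fingertips (crop (425,375)) are clear of the flap and above the case's front half. Next I go down behind the valves.

```bash
python3 -m handwheel '[[[0.09,0,0.5],[0,0,0]],[[0.09,0,0.5],[0,0,0]],[[0.09,0,0.5],[0,0,0]],[[0,0,0],[0,0,0]]]'; python3 w.py 52 0 21
```

```text
time_s: 3.25
tool_pos: [560.0, 59.9, 22.3]
tcp_rot: [2.079, 1.794, -0.563]
wrist_force: [-0.1, -0.9, 0.4]
opening: 88.1
grip_force: 0.0
t 3.25 u,w,z [103.   -0.7  22.3] F(u,w,z) [-0.9  0.   0.4] open 88.10328304505421
tool x,y,z in uwz [[0.865, -0.005, -0.502], [0.003, 1.0, -0.004], [-0.502, -0.002, -0.865]]
to target, tool units [-1.09  0.01  0.67]
```

```bash
python3 -m handwheel '[[[-0.2,0,0.13],[0,0,0]],[[-0.2,0,0.12],[0,0,0]],[[-0.18,0,0.1],[0,0,0]],[[-0.17,0,0.1],[0,0,0]],[[-0.17,0,0.1],[0,0,0]]]'; python3 w.py 52 0 21
```

```text
time_s: 3.75
tool_pos: [556.5, 18.3, 23.7]
tcp_rot: [2.08, 1.794, -0.554]
wrist_force: [1.4, 4.9, 3.4]
opening: 87.8
grip_force: 2.4
t 3.75 u,w,z [61.3  2.1 23.7] F(u,w,z) [5.  0.6 3.4] open 87.78679823968679
tool x,y,z in uwz [[0.867, -0.003, -0.498], [0.004, 1.0, 0.002], [-0.499, 0.004, -0.867]]
to target, tool units [-0.17 -0.05  0.17]
```

```bash
python3 -m handwheel '[[[-0.12,0,0.07],[0,0,0]],[[-0.12,0,0.07],[0,0,0]],[[0,0,0],[0,0,0]]]'; python3 w.py 52 0 21
```

```text
time_s: 4.05
tool_pos: [555.7, 10.4, 23.2]
tcp_rot: [2.081, 1.796, -0.549]
wrist_force: [1.5, 11.2, 7.1]
opening: 88.1
grip_force: 5.7
t 4.05 u,w,z [53.4  2.5 23.2] F(u,w,z) [11.3 -0.2  7.1] open 88.10383504070987
tool x,y,z in uwz [[0.869, -0.004, -0.495], [0.006, 1.0, 0.003], [-0.495, 0.005, -0.869]]
to target, tool units [-0.   -0.06  0.06]
```

```bash
python3 -m handwheel '[[[-0.1,0,0.07],[0,0,0]],[[-0.06,0,0.04],[0,0,0]],[[0,0,0],[0,0,0]]]'; python3 w.py 52 0 21
```

```text
time_s: 4.35
tool_pos: [556.8, 9.5, 22.3]
tcp_rot: [2.081, 1.804, -0.537]
wrist_force: [-0.0, 27.6, 15.4]
opening: 88.0
grip_force: 13.6
t 4.35 u,w,z [52.6  3.7 22.3] F(u,w,z) [27.3 -4.2 15.4] open 87.98364638453587
tool x,y,z in uwz [[0.873, -0.006, -0.488], [0.01, 1.0, 0.005], [-0.488, 0.009, -0.873]]
to target, tool units [ 0.   -0.09  0.03]
```

```bash
python3 -m handwheel '[[[0.25,-0.02,-0.14],[0,0,0]],[[0.3,-0.02,-0.17],[0,0,0]],[[0.3,-0.02,-0.17],[0,0,0]],[[0.3,0,-0.17],[0,0,0]]]'; python3 w.py 104 0 21;python3 - <<'E'
from h import *
p,d=env.get_image("scene");cv2.imwrite("pics/s2.png",cv2.resize(p[200:300,270:380],None,fx=5,fy=5,interpolation=cv2.INTER_CUBIC))
E
```

```text
time_s: 4.75
tool_pos: [557.7, 51.8, 21.7]
tcp_rot: [2.08, 1.792, -0.56]
wrist_force: [1.1, 0.6, 0.2]
opening: 87.9
grip_force: 0.0
t 4.75 u,w,z [94.7 -1.7 21.7] F(u,w,z) [0.8 1.  0.2] open 87.87034880056837
tool x,y,z in uwz [[0.866, -0.003, -0.501], [0.002, 1.0, -0.001], [-0.502, 0.0, -0.865]]
to target, tool units [ 0.21  0.04 -0.1 ]
```

View pics/s2.png

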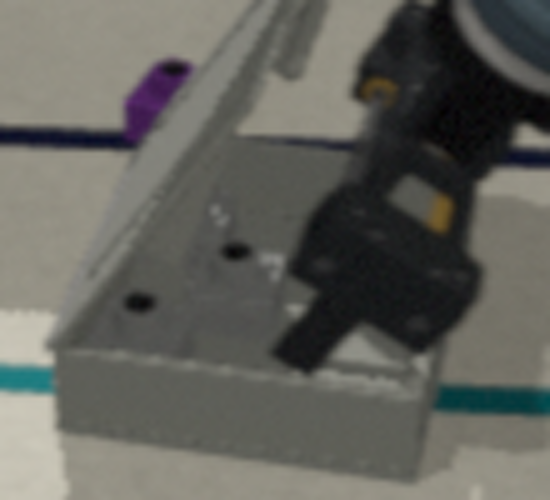

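Valve a (hole at crop (138,302)) has moved to the wall. Valve b (235,252) is still forward, and c is near (218,210), mostly hidden by the flap. Next I shut the fingers and push b.

```bash
python3 -m handwheel '[[[0.2,0.04,-0.1],[0,0,0]],[[0,0,0],[0,0,0]],[[0,0,0],[0,0,0]],[[0,0,0],[0,0,0]],[[0,0,0],[0,0,0]]]' 0 20; python3 w.py 62 0 21
python3 - <<'E'
from h import *
g=np.array([.151,.989]);ax=np.array([g[1],-g[0]])
X=onz(env.camera_model("scene"),270+138/5,200+302/5,41);print("a",X[:2]@g-40.8,X[:2]@ax-545.5)
E
```

```text
time_s: 5.3
tool_pos: [561.0, 59.6, 21.5]
tcp_rot: [2.081, 1.791, -0.558]
wrist_force: [-1.1, -0.6, -0.6]
opening: 50.1
grip_force: 0.0
t 5.3 u,w,z [102.9   0.3  21.5] F(u,w,z) [-0.8 -1.  -0.6] open 50.110473531832575
tool x,y,z in uwz [[0.866, -0.002, -0.5], [0.002, 1.0, -0.0], [-0.501, 0.001, -0.866]]
to target, tool units [-0.88 -0.01  0.52]
a 24.771772211293353 46.41874384487278
```

```bash
python3 -m handwheel '[[[0,0,0],[0,0,0]],[[0,0,0],[0,0,0]],[[0,0,0],[0,0,0]],[[0,0,0],[0,0,0]],[[0,0,0],[0,0,0]]]' 0 20; python3 -m handwheel '[[[-0.2,0,0.13],[0,0,0]],[[-0.2,0,0.12],[0,0,0]],[[-0.18,0,0.1],[0,0,0]],[[-0.17,0,0.1],[0,0,0]],[[-0.17,0,0.1],[0,0,0]]]'; python3 w.py 52 0 21
```

```text
time_s: 5.8
tool_pos: [561.1, 60.4, 21.4]
tcp_rot: [2.08, 1.793, -0.557]
wrist_force: [-0.6, -0.0, -0.6]
opening: 10.4
grip_force: 0.0
time_s: 6.3
tool_pos: [554.7, 17.1, 20.8]
tcp_rot: [2.081, 1.792, -0.557]
wrist_force: [-0.1, 0.6, -0.1]
opening: 0.4
grip_force: 0.5
t 6.3 u,w,z [59.9  0.5 20.8] F(u,w,z) [ 0.6 -0.2 -0.1] open 0.3852775872202541
tool x,y,z in uwz [[0.866, -0.003, -0.5], [0.003, 1.0, 0.0], [-0.5, 0.002, -0.866]]
to target, tool units [-0.17 -0.01  0.09]
```

```bash
python3 -m handwheel '[[[-0.12,0,0.07],[0,0,0]],[[-0.12,0,0.07],[0,0,0]],[[-0.06,0,0.03],[0,0,0]],[[0,0,0],[0,0,0]]]'; python3 w.py 52 0 21
```

```text
time_s: 6.7
tool_pos: [553.9, 9.8, 20.4]
tcp_rot: [2.081, 1.799, -0.549]
wrist_force: [-1.6, 13.9, 6.7]
opening: 0.5
grip_force: 6.8
t 6.7 u,w,z [52.5  0.8 20.4] F(u,w,z) [13.5 -3.7  6.7] open 0.5159384010125212
tool x,y,z in uwz [[0.87, -0.005, -0.494], [0.007, 1.0, 0.001], [-0.494, 0.004, -0.87]]
to target, tool units [-0.02 -0.02 -0.01]
```

b stalls at the same depth as the others. I'll back off and look.

```bash
python3 -m handwheel '[[[0.3,0,-0.17],[0,0,0]],[[0.3,0,-0.17],[0,0,0]],[[0.3,0,-0.17],[0,0,0]],[[0.3,0,-0.3],[0,0,0]],[[0.1,0,-0.8],[0,0,0]]]'; python3 -m handwheel '[[[0.0,0,-1],[0,0,0]],[[0.0,0,-1],[0,0,0]]]'; python3 w.py 52 0 21;python3 - <<'E'
from h import *
p,d=env.get_image("scene");cv2.imwrite("pics/s3.png",cv2.resize(p[200:300,270:380],None,fx=5,fy=5,interpolation=cv2.INTER_CUBIC))
E
```

```text
time_s: 7.2
tool_pos: [562.4, 81.2, 49.1]
tcp_rot: [2.079, 1.793, -0.564]
wrist_force: [-0.2, 0.3, -0.8]
opening: 0.5
grip_force: 0.0
time_s: 7.4
tool_pos: [569.9, 121.7, 121.1]
tcp_rot: [2.079, 1.793, -0.559]
wrist_force: [1.0, -0.0, 0.4]
opening: 0.6
grip_force: 0.0
t 7.4 u,w,z [165.6  -0.2 121.1] F(u,w,z) [0.1 1.  0.4] open 0.5913383752775225
tool x,y,z in uwz [[0.866, -0.003, -0.501], [0.004, 1.0, -0.001], [-0.501, 0.001, -0.866]]
to target, tool units [-1.21 -0.    3.59]
```

View pics/s3.png

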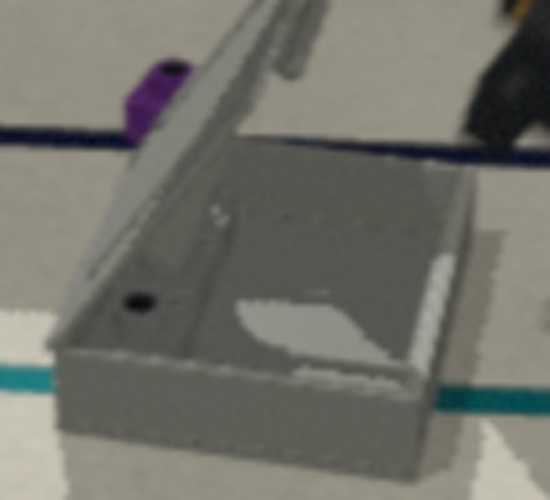

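The row looks straight, with front faces running from (190,350) to (235,235). I'll check the front-face line by depth, per lane.

Run:
```python
from m import *
g=np.array([.151,.989]);ax=np.array([g[1],-g[0]])
for k in range(1):
    p,S=env.get_image("scene");X=cloud("scene",S,(270,190,385,300))
    u=X[:,:2]@g-40.8;w=X[:,:2]@ax-545.5;z=X[:,2]
    for n,c in(("c",-48),("b",0),("a",48)):
        for lo,hi in((10,18),(18,26),(26,38)):
            m=(abs(w-c)<18)&(z>lo)&(z<hi)&(u>15)&(u<110);print(n,lo,m.sum(),np.percentile(u[m],[25,50,75,100]).round(1) if m.sum()>3 else u[m].round(1))
```

```text
c 10 9 [44.5 44.9 45.5 53.4]
c 18 7 [44.4 44.5 45.1 45.7]
c 26 46 [36.7 40.2 43.2 45.3]
b 10 12 [44.1 44.4 44.7 45.1]
b 18 11 [44.  44.2 44.6 44.9]
b 26 89 [26.2 35.2 40.3 44.9]
a 10 7 [45.9 46.2 46.8 47.3]
a 18 10 [45.6 45.9 46.  47.1]
a 26 105 [28.  36.4 41.5 46.6]
```

Faces c, b and a read 44.5, 44.2 and 46.0 mm from the hinge. Valve a may be a millimetre or two short, so it gets its own push.

```bash
python3 -m handwheel '[[[-0.03,0.3,0.74],[0,0,0]],[[-0.03,0.3,0.74],[0,0,0]],[[-0.02,0.3,0.73],[0,0,0]],[[-0.02,0.3,0.73],[0,0,0]],[[0,0,0],[0,0,0]]]'; python3 w.py 60 48 21
```

```text
time_s: 8.0
tool_pos: [606.4, 47.7, 17.4]
tcp_rot: [2.082, 1.789, -0.567]
wrist_force: [0.0, -0.6, 0.9]
opening: 0.4
grip_force: 0.0
t 8.0 u,w,z [98.  47.  17.4] F(u,w,z) [-0.6  0.1  0.9] open 0.4078745702285117
tool x,y,z in uwz [[0.864, -0.001, -0.504], [-0.001, 1.0, -0.004], [-0.505, -0.004, -0.863]]
to target, tool units [-0.87  0.02  0.4 ]
```

```bash
python3 -m handwheel '[[[-0.23,0,0.13],[0,0,0]],[[-0.23,0,0.13],[0,0,0]],[[-0.2,0,0.12],[0,0,0]],[[-0.2,0,0.12],[0,0,0]],[[0,0,0],[0,0,0]]]'; python3 w.py 51 48 21
```

```text
time_s: 8.5
tool_pos: [602.1, 10.3, 20.8]
tcp_rot: [2.082, 1.79, -0.558]
wrist_force: [-0.5, -0.3, 0.5]
opening: 0.5
grip_force: 0.0
t 8.5 u,w,z [60.3 48.4 20.8] F(u,w,z) [-0.4 -0.4  0.5] open 0.5371990020901899
tool x,y,z in uwz [[0.866, -0.001, -0.501], [0.001, 1.0, 0.0], [-0.501, 0.001, -0.866]]
to target, tool units [-0.2  -0.01  0.11]
```

```bash
python3 -m handwheel '[[[-0.1,0,0.06],[0,0,0]],[[-0.1,0,0.06],[0,0,0]],[[-0.05,0,0.03],[0,0,0]],[[0,0,0],[0,0,0]]]'; python3 w.py 51 48 21
```

```text
time_s: 8.9
tool_pos: [601.0, 3.5, 19.5]
tcp_rot: [2.081, 1.796, -0.554]
wrist_force: [-1.7, 6.9, 4.1]
opening: 1.0
grip_force: 3.0
t 8.9 u,w,z [53.5 48.4 19.5] F(u,w,z) [ 6.6 -2.8  4.1] open 1.0330471606263787
tool x,y,z in uwz [[0.868, -0.004, -0.497], [0.005, 1.0, -0.0], [-0.497, 0.002, -0.868]]
to target, tool units [-0.07 -0.01 -0.  ]
```

```bash
python3 -m handwheel '[[[-0.06,0,0.04],[0,0,0]],[[-0.04,0,0.02],[0,0,0]],[[0,0,0],[0,0,0]]]'; python3 w.py 51 48 21
```

```text
time_s: 9.2
tool_pos: [601.2, 3.0, 19.1]
tcp_rot: [2.081, 1.801, -0.548]
wrist_force: [-2.8, 15.6, 9.0]
opening: 0.8
grip_force: 7.4
t 9.2 u,w,z [53.  48.6 19.1] F(u,w,z) [15.  -5.1  9. ] open 0.8060513743787275
tool x,y,z in uwz [[0.871, -0.006, -0.493], [0.007, 1.0, 0.001], [-0.493, 0.004, -0.87]]
to target, tool units [-0.07 -0.02 -0.02]
```

```bash
python3 -m handwheel '[[[0.43,0,-0.3],[0,0,0]],[[0,-0.8,0],[0,0,0]],[[0,-0.8,0],[0,0,0]],[[0,-0.8,0],[0,0,0]],[[0,0,0],[0,0,0]]]'; python3 w.py 53 -48 20
```

```text
time_s: 9.7
tool_pos: [504.1, 32.1, 20.9]
tcp_rot: [2.078, 1.797, -0.563]
wrist_force: [0.7, 0.1, 0.3]
opening: 0.5
grip_force: 0.0
t 9.7 u,w,z [ 67.1 -51.8  20.9] F(u,w,z) [0.2 0.6 0.3] open 0.4511979274802071
tool x,y,z in uwz [[0.866, -0.007, -0.501], [0.005, 1.0, -0.005], [-0.502, -0.002, -0.865]]
to target, tool units [-0.29  0.09  0.2 ]
```

```bash
python3 -m handwheel '[[[-0.15,0.07,0.09],[0,0,0]],[[-0.12,0,0.07],[0,0,0]],[[-0.08,0,0.05],[0,0,0]],[[-0.08,0,0.05],[0,0,0]],[[0,0,0],[0,0,0]]]'; python3 w.py 53 -48 20
```

```text
time_s: 10.2
tool_pos: [511.7, 16.1, 21.0]
tcp_rot: [2.082, 1.798, -0.543]
wrist_force: [-1.2, 17.0, 9.3]
opening: 0.6
grip_force: 8.2
t 10.2 u,w,z [ 52.4 -41.8  21. ] F(u,w,z) [16.6 -3.8  9.3] open 0.6486874085493202
tool x,y,z in uwz [[0.871, -0.004, -0.492], [0.007, 1.0, 0.005], [-0.492, 0.007, -0.87]]
to target, tool units [ 0.03 -0.15  0.01]
```

All three valves stall at the back wall (tip u = 52.4 to 53.0). Next I retreat and go over the flap.

```bash
python3 -m handwheel '[[[0.4,0,-0.23],[0,0,0]],[[0.6,0.2,-0.35],[0,0,0]],[[0.3,0.4,-0.6],[0,0,0]],[[0,0.4,-1],[0,0,0]],[[0,0,-1],[0,0,0]]]'; python3 -m handwheel '[[[-0.3,0,-1],[0,0,0]],[[-0.5,0,-1],[0,0,0]],[[-0.5,0,-1],[0,1,0]],[[-0.5,0,-1],[0,1,0]],[[0,0,0],[0,0,0]]]' ; python3 w.py 60 0 270
```

```text
time_s: 10.7
tool_pos: [565.8, 111.4, 106.4]
tcp_rot: [2.081, 1.789, -0.558]
wrist_force: [0.2, 0.5, -0.3]
opening: 0.6
grip_force: 0.0
time_s: 11.2
tool_pos: [569.9, 121.9, 287.6]
tcp_rot: [2.196, 1.875, -0.368]
wrist_force: [-0.1, -0.6, 0.5]
opening: 0.5
grip_force: 0.0
t 11.2 u,w,z [ 1.659e+02 -2.000e-01  2.876e+02] F(u,w,z) [-0.6  0.   0.5] open 0.458150568008496
tool x,y,z in uwz [[0.943, 0.007, -0.335], [-0.004, 1.0, 0.012], [-0.336, 0.01, -0.942]]
to target, tool units [-2.35  0.01  1.3 ]
```

```bash
python3 -m handwheel '[[[-0.61,0,0.22],[0,1,0]],[[-0.63,0,0.17],[0,1,0]],[[-0.64,0,0.11],[0,1,0]],[[-0.65,0,0.06],[0,1,0]],[[0,0,0],[0,0,0]]]' ; python3 w.py 55 0 205
```

```text
time_s: 11.7
tool_pos: [549.6, 13.6, 280.5]
tcp_rot: [2.393, 2.033, -0.001]
wrist_force: [-0.1, 0.6, -0.5]
opening: 0.5
grip_force: 0.0
t 11.7 u,w,z [ 55.6  -4.  280.5] F(u,w,z) [ 0.5 -0.2 -0.5] open 0.5287229165907504
tool x,y,z in uwz [[1.0, 0.011, -0.001], [-0.011, 1.0, 0.001], [-0.001, 0.001, -1.0]]
to target, tool units [-0.01  0.1   1.89]
```

```bash
python3 -m handwheel '[[[0,0.05,0.8],[0,0,0]],[[0,0.05,0.8],[0,0,0]],[[0,0,0.8],[0,0,0]],[[0,0,0.2],[0,0,0]],[[0,0,0],[0,0,0]]]' ; python3 w.py 68 0 172
```

```text
time_s: 12.2
tool_pos: [553.6, 21.8, 174.8]
tcp_rot: [-2.38, -2.049, 0.005]
wrist_force: [-0.2, 0.7, 0.1]
opening: 0.4
grip_force: 0.0
t 12.2 u,w,z [ 64.4  -1.3 174.8] F(u,w,z) [ 0.7 -0.3  0.1] open 0.39158680703430027
tool x,y,z in uwz [[1.0, -0.003, -0.002], [0.003, 1.0, -0.003], [-0.002, -0.003, -1.0]]
to target, tool units [0.09 0.03 0.07]
```

```bash
python3 -m handwheel '[[[0.235,0,0.165],[0,0,0]],[[0.15,0,0.11],[0,0,0]],[[0.145,0,0.115],[0,0,0]],[[0.14,0,0.12],[0,0,0]],[[0.135,0,0.13],[0,0,0]]]' ; python3 w.py 110.9 0 132.4;  python3 - <<'E'
from h import *
p,d=env.get_image("scene");cv2.imwrite("pics/s4.png",cv2.resize(p[150:310,230:430],None,fx=3.7,fy=3.7,interpolation=cv2.INTER_CUBIC))
E
```

```text
time_s: 12.7
tool_pos: [559.4, 55.0, 150.3]
tcp_rot: [2.379, 2.051, 0.002]
wrist_force: [-0.7, -0.7, 0.6]
opening: 0.6
grip_force: 0.4
t 12.7 u,w,z [ 98.   -0.6 150.3] F(u,w,z) [-0.8 -0.6  0.6] open 0.6354107002013715
tool x,y,z in uwz [[1.0, -0.004, 0.001], [0.004, 1.0, 0.001], [0.001, 0.001, -1.0]]
to target, tool units [0.32 0.01 0.45]
```

View pics/s4.png

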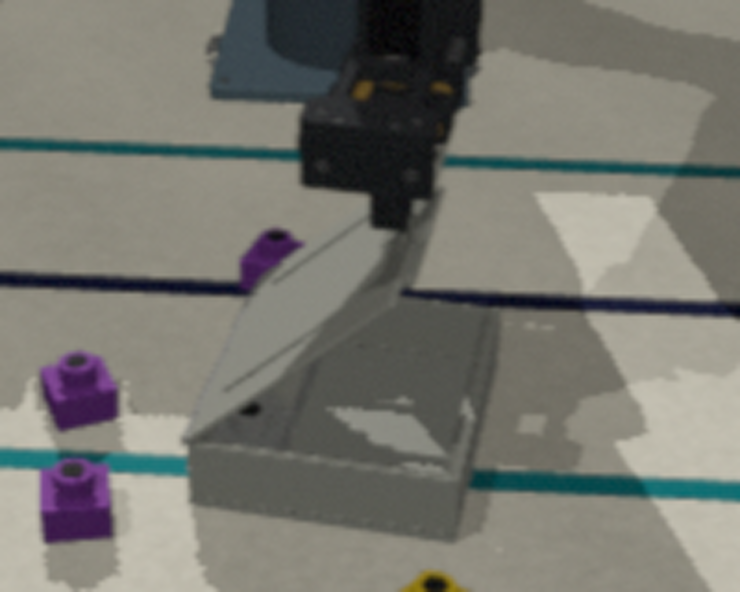

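The flap follows the finger (contact at crop (395,225), flap now about 0.75 rad). Continuing the arc.

```bash
python3 -m handwheel '[[[0.11,0,0.15],[0,0,0]],[[0.11,0,0.15],[0,0,0]],[[0.11,0,0.15],[0,0,0]],[[0.1,0,0.155],[0,0,0]],[[0.1,0,0.155],[0,0,0]]]' ;python3 w.py 125.7 0 106.8; python3 -m handwheel '[[[0.085,0,0.165],[0,0,0]],[[0.085,0,0.165],[0,0,0]],[[0.07,0,0.17],[0,0,0]],[[0.065,0,0.175],[0,0,0]],[[0.055,0,0.18],[0,0,0]]]' ;python3 w.py 135.2 0 78.8
```

```text
time_s: 13.25
tool_pos: [562.1, 75.4, 119.2]
tcp_rot: [-2.38, -2.051, 0.0]
wrist_force: [0.2, 0.8, 0.1]
opening: 0.4
grip_force: 0.4
t 13.25 u,w,z [118.7  -1.  119.2] F(u,w,z) [0.8 0.1 0.1] open 0.44845469386357795
tool x,y,z in uwz [[1.0, -0.003, -0.0], [0.003, 1.0, -0.0], [-0.0, -0.0, -1.0]]
to target, tool units [0.18 0.03 0.31]
time_s: 13.75
tool_pos: [564.3, 89.5, 85.1]
tcp_rot: [2.38, 2.051, 0.0]
wrist_force: [-0.2, 0.5, 1.0]
opening: 0.5
grip_force: 0.3
t 13.75 u,w,z [132.9  -0.9  85.1] F(u,w,z) [ 0.5 -0.3  1. ] open 0.46078891149431345
tool x,y,z in uwz [[1.0, -0.003, 0.0], [0.003, 1.0, 0.0], [0.0, 0.0, -1.0]]
to target, tool units [0.06 0.02 0.16]
```

```bash
python3 -m handwheel '[[[0.05,0,0.18],[0,0,0]],[[0.04,0,0.17],[0,0,0]],[[0.03,0,0.15],[0,0,0]],[[0.02,0,0.1],[0,0,0]],[[0,0,0.1],[0,0,0]]]' ;python3 w.py 139 0 49.5
```

```text
time_s: 14.25
tool_pos: [565.0, 94.9, 57.3]
tcp_rot: [-2.38, -2.051, 0.0]
wrist_force: [0.4, 0.4, 0.5]
opening: 0.4
grip_force: 0.3
t 14.25 u,w,z [138.4  -1.1  57.3] F(u,w,z) [0.5 0.3 0.5] open 0.39124856988480744
tool x,y,z in uwz [[1.0, -0.003, 0.0], [0.003, 1.0, -0.0], [0.0, -0.0, -1.0]]
to target, tool units [0.01 0.03 0.19]
```

```bash
python3 -m handwheel '[[[0,0,0.1],[0,0,0]],[[0,0,0.08],[0,0,0]],[[0,0,0.05],[0,0,0]],[[0,0,0],[0,0,0]]]' ;python3 w.py 139 0 49.5
```

```text
time_s: 14.65
tool_pos: [565.2, 94.9, 49.7]
tcp_rot: [-2.379, -2.05, -0.001]
wrist_force: [-5.1, 0.2, 15.9]
opening: 0.7
grip_force: 7.5
t 14.65 u,w,z [138.4  -0.9  49.7] F(u,w,z) [-0.5 -5.  15.9] open 0.6778188376089322
tool x,y,z in uwz [[1.0, -0.003, 0.001], [0.003, 1.0, -0.0], [0.001, -0.0, -1.0]]
to target, tool units [0.01 0.02 0.01]
```

```bash
python3 -m handwheel '[[[0,0,0.06],[0,0,0]],[[0,0,0.06],[0,0,0]],[[0,0,0],[0,0,0]],[[0,0,0],[0,0,0]]]' ;python3 w.py 139 0 49.5
```

```text
time_s: 15.05
tool_pos: [565.4, 95.0, 48.9]
tcp_rot: [-2.379, -2.048, -0.003]
wrist_force: [-19.6, -1.7, 58.8]
opening: 0.5
grip_force: 29.5
t 15.05 u,w,z [138.5  -0.7  48.9] F(u,w,z) [ -4.7 -19.1  58.8] open 0.49037550292999826
tool x,y,z in uwz [[1.0, -0.002, 0.003], [0.002, 1.0, -0.001], [0.003, -0.001, -1.0]]
to target, tool units [ 0.01  0.02 -0.01]
```

Hard stop at z≈49 (the shut height) with 59 N, well past the snap force. I'll lift off, move well clear and check the flap's height.

```bash
python3 -m handwheel '[[[0,0,-0.3],[0,0,0]],[[0,0,-1],[0,0,0]],[[0,0,-1],[0,0,0]],[[-0.3,-0.6,-1],[0,0,0]],[[-0.3,-1,-0.8],[0,0,0]]]'; python3 -m handwheel '[[[0.9,-0.2,0],[0,0,0]],[[1,0,0],[0,0,0]],[[1,0,0],[0,0,0]],[[1,0,0],[0,0,0]],[[0,0,0],[0,0,0]]]'
python3 - <<'E'
from m import *
g=np.array([.151,.989]);ax=np.array([g[1],-g[0]])
for n,b in(("top",(240,160,400,330)),("scene",(260,190,390,300))):
    p,D=env.get_image(n);X=cloud(n,D,b)
    if n=="scene": cv2.imwrite("pics/s5.png",p)
    u=X[:,:2]@g-40.8;w=X[:,:2]@ax-545.5;z=X[:,2]
    m=(abs(w)<80)&(u>8)&(u<150)&(z>30)&(z<90);A=np.c_[u[m],w[m],np.ones(m.sum())]
    s=np.linalg.lstsq(A,z[m],rcond=None)[0];print(n,m.sum(),"slope u,w",s[:2].round(4),"z at 8,150",(s[2]+8*s[0]).round(1),(s[2]+150*s[0]).round(1))
E
```

```text
time_s: 15.55
tool_pos: [501.9, 80.3, 208.4]
tcp_rot: [2.379, 2.048, 0.005]
wrist_force: [0.8, 0.1, 2.0]
opening: 0.4
grip_force: 0.0
time_s: 16.05
tool_pos: [514.9, 243.1, 205.8]
tcp_rot: [-2.37, -2.059, -0.004]
wrist_force: [0.4, -0.6, -0.4]
opening: 0.9
grip_force: 0.0
top 6578 slope u,w [-0.0005 -0.0007] z at 8,150 49.9 49.9
scene 2617 slope u,w [-0.0011  0.0009] z at 8,150 50.1 50.0
```

View pics/s5.png

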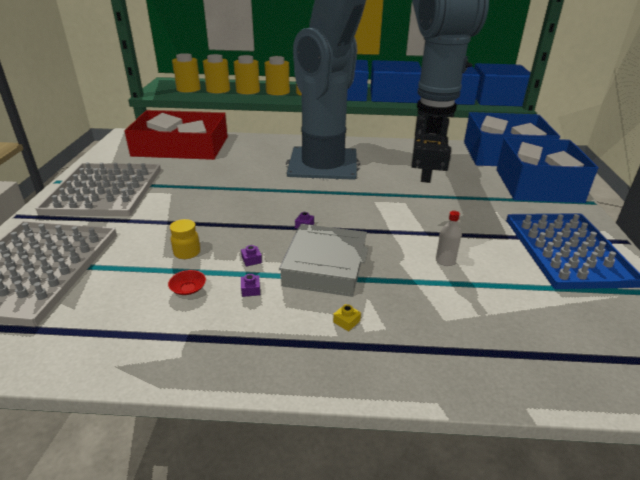

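The flap lies flat: slope 0 and z = 50 in both views, at scene (325,257). The jar (185,240), bottle (450,240) and dish (187,285) haven't moved, and the arm is clear. Handing in.

```bash
python3 -c "
from bench import env
print(env.finish_job())"
```

```text
the job is handed in; nothing more can be done
None
```

The job is handed in: all three valve bodies were pushed to a firm stop against the hinge wall, the flap is shut flat and was pressed to a hard stop at 59 N (the snap needs 5–10 N) and stayed shut with the arm clear, and the jar, oil bottle and dish were not touched; finished at about 16 s of the 58 s allowed.

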